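# Calibrate the bench scale in the kiln room

### The arm

A 7-joint arm with a two-finger parallel gripper is mounted at the origin on the work surface. World frame = base frame: x ahead of the robot, y to its left, z up, the work surface at z = 0. Lengths are in mm, angles in rad, forces in N, time in s.
With the tool pointing down it reaches from about 400 to 750 mm from the base axis. Payload 19.5 kg.
Tool frame: the origin (TCP) lies at the very end of the fingers, on their centre line; the grasp point (between the pads) lies 19 mm behind it (env.hold_point_z is the distance from the TCP to the grasp point, in mm); z points along the fingers, y is the line along which they close (so a half turn about z gives the same grasp; the last joint's range is limited). The gripper opens to 85 mm and grips with 20 to 120 N. Pads are 22 mm wide; open, the fingers measure 114 mm over their backs; the gripper's body (76 mm by 85 mm) begins 54 mm behind the grasp point. The pads swing forward as they close: fully open they stand 13 mm farther back than shut.
Start: joints at [-1.313, 0.707, -0.028, 1.485, 0.022, 0.951, -0.075], TCP at [169.802, 549.329, 231.268] pointing down, gripper open.
Joint ranges: [-2.71, 2.71], [-0.32, 2.16], [-1.57, 1.52], [0, 2.45], [-1.46, 4.6], [0, 2.02], [-2.83, 2.83]. Speed limits (rad/s): [1.89, 1.89, 2.57, 2.57, 3.01, 3.01, 3.01].

### API

Orientations are given as a unit quaternion [x, y, z, w].
In Python, from station import env gives the robot as it stands.
- The arm moves only by the tool jog_arm, never from a script. Its argument "increments" is a list of rows, each a list of 3 entries, a list of its own where there are three numbers: the shift along the tool's x, y, z normalised to -1 to 1, where 1 is 0.1 m, then the turn, a rotation vector about the tool's x, y, z normalised to -1 to 1, where 1 is pi rad, then the opening, from 0 (shut) to 1 (fully open). In form: [[[dx, dy, dz], [wx, wy, wz], gripper], ...]. A call has 1 to 10 rows; each row is the pose to reach, as a shift and turn from the pose commanded when the call began, along the tool's axes at that moment, turning the shorter way round; what a row does not reach only later rows make up. A row lasts 1/10 s, in which the tool goes at most 50 mm and 8.59 degrees, less where a joint would pass 70% of its speed; a pose out of reach is approached as far as the arm can. A call with a number of a shift or a turn outside -1 to 1 is refused whole. A call with a gripper value outside its range is refused whole. The fingers move at their own pace and stop on an object; "newtons" is the grip in N (left out, the last holds). Time passes only in rows, so rows that repeat a pose let the fingers close. It gives the time, the measured TCP pose, the force, the opening and the grip force at its end, in the units of the state.
- env.get_obs(): the state, without advancing time (a new reading comes with each control period).
- env.camera(name): name is "scene" or "top"; returns a dict with "color" (480x640x3 uint8, red, green, blue), "mtx" (3x3 intrinsics, pixels), "world_from_camera" (4x4, takes a point from camera to world coordinates). Camera axes: x right, y up, looking along -z (the intrinsics and any distortion apply to the point x, -y, -z); pixel columns grow to the right and rows downward; lengths in mm; the calibration is good to about 2 mm. A picture is of the moment at which its call begins. There is no depth.
- env.close_job(): hands the job in; it is judged then, once.
The state is a dict: "t": time; "q": joint angles; "joint_vel": joint speeds; "effort": joint torques, N m; "eef_pos": TCP position; "orientation": TCP orientation; "ft_force": force on the tool from outside, world axes, zero at the start; "moment": the same for the moment, N m; "finger_gap": finger opening in mm; "finger_force": force on a finger pad.
Only numpy, scipy, OpenCV 4.12 (cv2) and the standard library are available. Lean on these libraries where they do the work, as an engineer would, in place of code of your own. Each camera call takes 0.05 s, during which the arm holds its last target. There are 200 camera calls.

### The job

Calibrate the low bench scale: slide the round stoneware disc across the table, without lifting it, until all of it sits on the flat top of the scale's round weighing plate, and leave it there. Then take the slim stylus (not the thick tool) from its block, reach it through the round hole in the top of the console and press the hidden button fully down; finish while still gripping the stylus and holding the button down with it. Do not knock the thick tool, the jar or the kiln posts about.

Things in the scene. Friction and masses are not known exactly. Their poses are not given: they have to be found in the camera images.
- disc: round terracotta-coloured stoneware reference disc, 110 mm diameter, 20 mm thick, about 0.3 to 0.5 kg, lying flat on the table on the robot's right (-y). Origin: centre of its underside, z up. Too wide to grasp; it is pushed along by its rim
- plate (a point): centre of the flat top of the scale's round weighing plate. The bare steel flat top is 150 mm in diameter and 3 mm above the table; around it a black bevel slopes down to the table at 190 mm diameter, so that the disc rides up when pushed on from any side but the console's. Axes as the scale's
- scale: the whole scale, fixed to the table; origin on the table under the plate's centre. Its grey console is a block 110 mm (scale x) by 90 mm (scale y) and 60 mm tall, centred 170 mm from the plate's centre along the scale's +y (leftwards, turned at most 0.25 rad). On the console's top: a dark display on the far side, the hole on the robot's side, two flat white keys beside it (not used)
- hole (a point): centre of the mouth of the round hole, 16 mm diameter, in the console's top face, 60 mm above the table and 28 mm towards the scale's -x from the console's middle. The hole runs straight down; the button's white top is 25 mm below this mouth. Axes as the scale's, z up
- button (a joint): travel of the recessed button in m: 0 is up, 0.006 is fully down (button top then 31 mm below the mouth). A spring returns it: 2 N starts it, 5 N holds it fully down. The button is 13.6 mm in diameter and centred in the hole
- stylus: the slim tool: a steel shank 7 mm in diameter and 60 mm long below a round wooden handle 16 mm in diameter and 60 mm long; 60 g. It stands upright in a hole 30 mm deep and 8 mm wide in a fixed wooden block (56 x 56 mm, 40 mm tall) on the robot's left (+y). Origin: centre of its lower end, 10 mm above the table at the start; z up towards the handle
- stylus_tip (a point): the stylus's lower end (same point as its origin)
- stylus_grip (a point): point on the stylus's axis in the handle, 95 mm above its lower end, where to grip it
- dibber: a look-alike, the thick tool: same build and length as the stylus but with a 20 mm thick shank and a 28 mm handle, too thick for the console's hole; stands in the other wooden block. Origin: centre of its lower end, z up. To be left alone
- kiln_post_a: small tan kiln post, upright cylinder 34 mm across, 50 mm tall; origin at the centre of its underside. A bystander
- kiln_post_b: small tan kiln post, upright cylinder 34 mm across, 65 mm tall; origin at the centre of its underside. A bystander
- glaze_jar: jar with a black cap, 68 mm across, 85 mm tall; origin at the centre of its underside. A bystander

How it is judged (in metres and radians):
On the way, in this order (a step that is already met when the one before it is completed fails the run):
1. the disc lies flat, all of it on the flat top of the weighing plate, at rest and let go (horizontal distance between disc and plate below 0.02 m and angle between disc's own z axis and vertical below 0.05 rad and height (world z) of disc between 0.0015 and 0.006 m and linear speed of disc below 0.01 m/s and contact force between the fingers and disc below 0.2 N), for 0.3 s.
2. the stylus is drawn out of its block in the gripper (height (world z) of stylus_tip above 0.05 m and contact force between the fingers and stylus above 2 N), for 0.2 s.
3. the stylus, held in the gripper, reaches through the hole and holds the button down (value of joint button above 0.0042 m and contact force between stylus and button above 1.5 N and contact force between the fingers and stylus above 2 N and horizontal distance between stylus_tip and hole below 0.008 m and height (world z) of stylus_tip below 0.036 m), for 0.5 s.
At the end, for the whole second after the job is handed in: Through the last second the disc lies flat on the plate, centre within 20 mm of the plate's centre, and the stylus, gripped with over 2 N, its tip within 8 mm of the hole's axis, presses the button with over 1.5 N, at least 4.2 of its 6 mm down (all of step 3 and horizontal distance between disc and plate below 0.02 m and angle between disc's own z axis and vertical below 0.05 rad and height (world z) of disc between 0.0015 and 0.006 m and linear speed of disc below 0.01 m/s); the arm keeps its last pose, push and grip.
It fails at once if the disc is lifted or tipped (underside more than 20 mm up, or tilted over 0.3 rad) (height (world z) of disc above 0.02 m or angle between disc's own z axis and vertical above 0.3 rad).
It fails at once if the button is pressed before the disc is on the plate (value of joint button above 0.003 m and horizontal distance between disc and plate above 0.022 m).
It fails at once if the thick tool or a bystander is pushed more than 30 mm away or tipped over (distance of any of dibber, kiln_post_a, kiln_post_b, glaze_jar from where it was at the start of the episode above 0.03 m or angle between any of dibber, kiln_post_a, kiln_post_b, glaze_jar's own z axis and vertical above 0.6 rad).
It also fails if it takes over 64 s, if anything falls off the work surface, if the arm or the gripper's body presses on something with over 40 N, if the wrist force passes 120 N, or if a joint passes its speed limit or range.

## Working session

There is one attempt and no reset: what is moved stays moved. The work goes in short steps, Python scripts to look and compute and a tool call to move; the robot and the scene stay as the last step left them, time stands still between calls to the robot, and variables do not carry over. Pictures are saved under pics/ and viewed, at most 10 in all, crops included, and the job is handed in when it is done.

Besides the shell and the picture viewer there is one more tool, called after "Call:" as name([rows], argument=value, ...), one row to a line, values as JSON. jog_arm: Moves the arm, as the interface text tells. Scaled input: -1 to 1 covers 0.1 m each way for a shift and pi rad each way for a turn. Its arguments: {"type":"object","properties":{"increments":{"type":"array","items":{"type":"array"}},"newtons":{"type":"number"}},"required":["increments"]}

```bash
ls; mkdir -p pics; python3 - <<'E'
from station import env
import cv2, numpy as np
for n in("scene","top"):
    c=env.camera(n); cv2.imwrite(f"pics/{n}0.png",c["color"][:,:,::-1]); np.savez(f"{n}0.npz",**{k:v for k,v in c.items() if isinstance(v,np.ndarray)})
    print(n,c.keys(),np.round(c["mtx"],1).tolist(),np.round(c["world_from_camera"],3).tolist())
print(env.get_obs())
E
```

```text
pics
scene dict_keys(['color', 'mtx', 'world_from_camera']) [[573.7, 0.0, 318.8], [0.0, 573.7, 236.4], [0.0, 0.0, 1.0]] [[0.859, -0.325, 0.396, 1023.999], [0.512, 0.526, -0.679, -731.938], [0.013, 0.786, 0.618, 846.393], [0.0, 0.0, 0.0, 1.0]]
top dict_keys(['color', 'mtx', 'world_from_camera']) [[473.4, 0.0, 326.9], [0.0, 473.4, 231.1], [0.0, 0.0, 1.0]] [[0.026, 0.982, -0.188, 356.451], [-1.0, 0.027, 0.001, 55.019], [0.006, 0.188, 0.982, 985.554], [0.0, 0.0, 0.0, 1.0]]
{'t': 0.1, 'q': array([-1.3127213 ,  0.70700148, -0.02761894,  1.48493398,  0.02199132,
        0.95087528, -0.07551047]), 'joint_vel': array([-0.00057983, -0.00248043,  0.00144116, -0.00204295,  0.00034653,
       -0.00106879, -0.00159054]), 'effort': array([ 2.49400975e-03, -8.84271097e+01,  1.23651858e+00, -2.36450636e+01,
        1.70653296e-02,  4.95956687e-03,  2.53891619e-05]), 'eef_pos': array([169.73146634, 549.14857895, 230.90104187]), 'orientation': array([ 1.49334357e-01,  9.88786650e-01, -4.54127382e-04, -5.97480655e-05]), 'ft_force': array([-0.70555968,  0.56102488,  1.25047917]), 'moment': array([-0.06035521,  0.01431691,  0.04913025]), 'finger_force': 0.0, 'finger_gap': 85.30992799589853}
```

View pics/scene0.png

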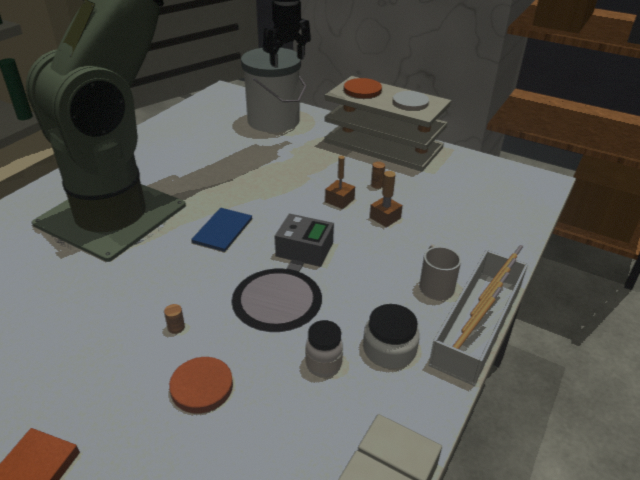

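View pics/top0.png

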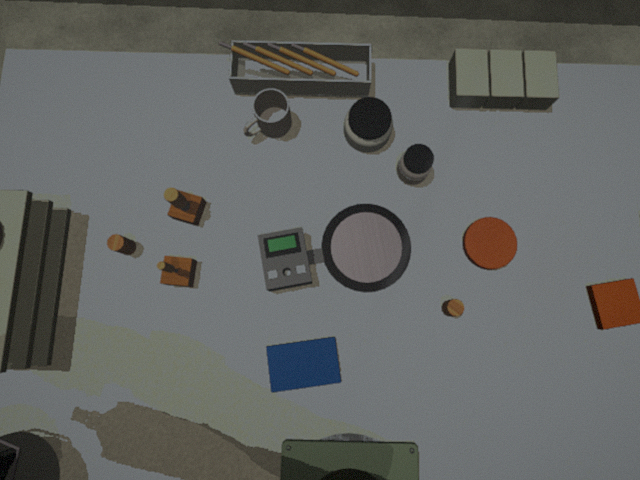

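The views show the disc at top-view (490,243), the plate at (366,247), the hole at about (287,272), and the slim stylus at (161,266) in the block at (180,272). The dibber is at (172,195), the posts at (122,243) and (454,308), and the jar at (415,163).

```bash
cat > h.py <<'E'
import numpy as np, cv2
def load(n): return np.load(n+".npz")
def ray(c,uv):
    K=c["mtx"];T=c["world_from_camera"]
    d=np.linalg.solve(K,[uv[0],uv[1],1.]);d=T[:3,:3]@(d*[1,-1,-1]);return T[:3,3],d/np.linalg.norm(d)
def plane(c,uv,z):
    o,d=ray(c,uv);return o+d*(z-o[2])/d[2]
def tri(c1,p1,c2,p2):
    o,d=ray(c1,p1);a,b=ray(c2,p2);s=np.linalg.lstsq(np.c_[d,-b],a-o,rcond=None)[0]
    P,Q=o+s[0]*d,a+s[1]*b;return (P+Q)/2,np.linalg.norm(P-Q)
def blobs(m,amin=20):
    cs,_=cv2.findContours(m.astype(np.uint8),cv2.RETR_EXTERNAL,cv2.CHAIN_APPROX_NONE)
    return [k[:,0,:].astype(float) for k in cs if cv2.contourArea(k)>=amin]
def circ(c,k,z):
    """fit circle to contour cast on plane z"""
    P=np.array([plane(c,p,z)[:2] for p in k])
    (x,y),ax,an=cv2.fitEllipse(P.astype(np.float32));return np.round([x,y,*ax],1)
E
python3 - <<'E'
from h import *
for n in("scene","top"):
    c=load(n+"0");im=c["color"];hsv=cv2.cvtColor(im,cv2.COLOR_RGB2HSV);H,S,V=[hsv[:,:,i].astype(int) for i in range(3)]
    print(n)
    for k in blobs(((H<16)|(H>172))&(S>100)&(V>60),30):
        m=k.mean(0)
        print(" red/tan",m.round(),len(k),"z20",circ(c,k,20) if len(k)>=5 else "")
    for k in blobs((V<45),80):
        m=k.mean(0)
        if len(k)>40 and 100<m[0]<560 and m[1]>60: print(" dark",m.round(),len(k),"z0",circ(c,k,0))
    for k in blobs((H>40)&(H<80)&(S>120)&(V>60),30): print(" green",k.mean(0).round(1),plane(c,k.mean(0),60).round(1))
c=load("top0");s=load("scene0")
a=cv2.resize(c["color"][215:305,100:330],None,fx=3.4,fy=3.4,interpolation=cv2.INTER_CUBIC)
b=cv2.resize(s["color"][150:270,265:415],None,fx=2.45,fy=2.45,interpolation=cv2.INTER_CUBIC)
o=np.zeros((600,790,3),np.uint8);o[:a.shape[0],:a.shape[1]]=a[:, :790];o[306:306+b.shape[0],:b.shape[1]]=b[:294];cv2.imwrite("pics/crop.png",o[:,:,::-1])
E
```

```text
scene
 red/tan [ 35. 458.] 180 z20 [ 402.9 -530.6   86.9  103.9]
 red/tan [199. 384.] 169 z20 [ 529.1 -288.   107.   110.8]
 red/tan [173. 311.] 42 z20 [ 369.5 -183.    30.1   36.5]
 red/tan [600. 238.] 300 z20 [1059.4  526.4   81.   178.9]
 red/tan [386. 206.] 73 z20 [575.  372.4  57.1  62.9]
 red/tan [340. 188.] 69 z20 [438.  380.3  60.5  67.3]
 red/tan [389. 185.] 65 z20 [539.8 460.7  17.7  98.1]
 red/tan [378. 167.] 43 z20 [475.1 531.3  29.7  56.5]
 red/tan [564. 132.] 970 z20 [ 860.5 1030.1  201.9  375. ]
 red/tan [567. 109.] 412 z20 [ 837.9 1198.7  155.2  410.6]
 red/tan [362.  86.] 82 z20 [187.1 991.4 129.6 135.4]
 red/tan [596.  41.] 187 z20 [ 796.8 1922.6   64.7  319.9]
 red/tan [610.  16.] 127 z20 [ 795.  2314.7  181.8  231.7]
 dark [324. 335.] 89 z0 [650.6 -64.7  62.1  75.2]
 dark [506. 339.] 114 z0 [961.3  53.7   8.5 236.7]
 dark [393. 324.] 125 z0 [752.3  33.4  94.3 106.1]
 dark [277. 300.] 215 z0 [513.6 -27.7 181.6 183.2]
 dark [306. 248.] 160 z0 [470.9 153.  123.1 144.5]
 dark [315. 231.] 63 z0 [463.8 211.2  45.8  83.5]
 dark [542. 151.] 191 z0 [837.9 897.4 115.4 289.5
[... 264 characters left out ...]
.5  104.3]
 red/tan [176. 271.] 144 z20 [451.4 359.3  59.7  65.8]
 red/tan [119. 243.] 34 z20 [504.7 479.9  12.5  33.5]
 red/tan [111. 242.] 30 z20 [507.7 498.8  10.9  30.3]
 red/tan [490. 242.] 145 z20 [ 526.9 -285.4  106.7  107.6]
 red/tan [186. 206.] 129 z20 [586.6 353.2  61.7  63.7]
 dark [327. 473.] 236 z0 [ 73.3  75.3  33.6 241.8]
 dark [127. 246.] 46 z0 [501.4 471.8  30.   31.4]
 dark [282. 245.] 101 z0 [513.9 146.9  44.1  87.3]
 dark [358. 246.] 382 z0 [514.8 -28.1 169.8 173.9]
 dark [196. 215.] 71 z0 [578.6 336.8  32.4  56.1]
 dark [418. 158.] 80 z0 [ 712.5 -141.4   60.2   66.1]
 dark [370. 118.] 121 z0 [804.2 -34.4  92.4  98.1]
 dark [509. 102.] 202 z0 [ 850.8 -361.5   27.5  200.2]
```

View pics/crop.png

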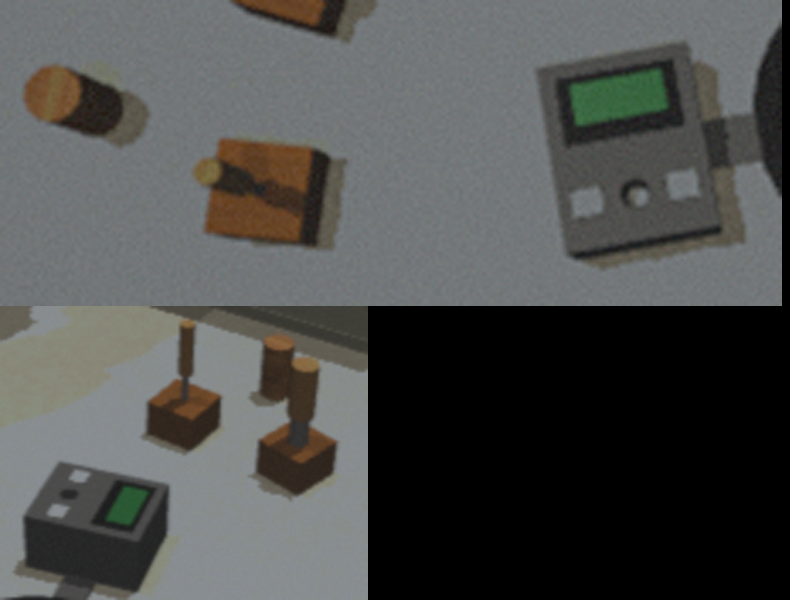

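The crop shows the hole at top (287.0,271.7) and scene (292.8,226.3), and the stylus top at top (161.1,265.0) and scene (340.9,156.5). I'll work out the positions and the first moves.

```bash
python3 - <<'E'
from h import *
t=load("top0");s=load("scene0")
print("hole tri",tri(t,(287.0,271.7),s,(292.8,226.3)),plane(t,(287.0,271.7),60).round(1),plane(s,(292.8,226.3),60).round(1))
print("stylus top tri",tri(t,(161.1,265.),s,(340.9,156.5)),plane(t,(161.1,265.),130).round(1),plane(s,(340.9,156.5),130).round(1))
print("green",plane(t,(282.5,243.5),60).round(1))
for c,n,seed in((t,"top",(366,247)),(s,"scene",(275,298))):
    im=cv2.GaussianBlur(c["color"],(3,3),0);hsv=cv2.cvtColor(im,cv2.COLOR_RGB2HSV);H,S,V=[hsv[:,:,i].astype(int) for i in range(3)]
    l,lab,_,_=cv2.connectedComponentsWithStats((V>70).astype(np.uint8))
    k=max(blobs(lab==lab[seed[1],seed[0]],100),key=len); print(n,"steel z3",circ(c,k,3))
    lab=cv2.connectedComponents(((V<62)|(lab==lab[seed[1],seed[0]])).astype(np.uint8))[1]
    k=max(blobs(lab==lab[seed[1],seed[0]],100),key=len); print(n,"bevel z0",circ(c,k,0))
    ks=[k for k in blobs(((H<16)|(H>172))&(S>100)&(V>60),300) if 490<plane(c,k.mean(0),20)[0]<560 and -330<plane(c,k.mean(0),20)[1]<-240]
    print("disc",[circ(c,k,20) for k in ks],[circ(c,k,10) for k in ks])
E
```

```text
hole tri (array([451.50268299, 130.23027721,  61.33954676]), np.float64(2.329964000430178)) [450.7 129.6  60. ] [451.3 132.6  60. ]
stylus top tri (array([450.07574438, 352.09339264, 132.1201652 ]), np.float64(1.6263121557729425)) [449.7 352.3 130. ] [448.8 356.1 130. ]
green [506.4 140.8  60. ]
top steel z3 [514.  -29.4 148.2 149. ]
top bevel z0 [514.3 -29.1 184.1 184.8]
disc [array([ 526.7, -285. ,  106.8,  108.2])] [array([ 528.5, -288.5,  107.9,  109.3])]
scene steel z3 [513.6 -27.7 147.2 148.8]
scene bevel z0 [513.6 -27.6 182.8 184.5]
disc [array([ 529.8, -289. ,  106.5,  112.7])] [array([ 523.9, -283.6,  107.8,  114.1])]
```

Call:
jog_arm([
  [[-1,-1,0],[0,0,0.388],0.65],
  [[-1,-1,0],[0,0,0.388],0.65],
  [[-1,-1,0],[0,0,0.388],0.65],
  [[-1,-1,0],[0,0,0.388],0.65],
  [[-1,-1,0],[0,0,0.388],0.65],
  [[-1,-1,0],[0,0,0.388],0.65],
  [[-1,-1,0],[0,0,0.388],0.65],
  [[-1,-1,0],[0,0,0.388],0.65],
  [[-1,-1,0],[0,0,0.388],0.65],
  [[-1,-1,0],[0,0,0.388],0.65],
])

```text
t: 1.1
eef_pos: [235.7, 424.3, 231.1]
orientation: [0.687, 0.727, -0.0, 0.0]
ft_force: [-1.1, -1.2, 0.7]
finger_gap: 55.6
finger_force: 0.0
```

Call:
jog_arm([
  [[-1,1,0],[0,0,0],0.65],
  [[-1,1,0],[0,0,0],0.65],
  [[-1,1,0],[0,0,0],0.65],
  [[-1,1,0],[0,0,0],0.65],
  [[-1,1,0],[0,0,0],0.65],
])

```text
t: 1.6
eef_pos: [341.3, 329.1, 231.3]
orientation: [0.688, 0.726, -0.0, -0.0]
ft_force: [-0.1, 0.3, 0.4]
finger_gap: 55.3
finger_force: 0.0
```

Call:
jog_arm([
  [[-1,1,0],[0,0,0],0.65],
  [[-1,1,0],[0,0,0],0.65],
  [[-1,1,0],[0,0,0],0.65],
  [[-1,1,0],[0,0,0],0.65],
  [[-1,1,0],[0,0,0],0.65],
])

```text
t: 2.1
eef_pos: [445.6, 235.4, 231.1]
orientation: [0.688, 0.726, -0.0, -0.0]
ft_force: [-0.5, 0.9, 0.2]
finger_gap: 55.4
finger_force: 0.0
```

Call:
jog_arm([
  [[-1,0.3,0],[0,0,0],0.65],
  [[-1,0.3,0],[0,0,0],0.65],
  [[-1,0.3,0],[0,0,0],0.65],
  [[-1,0.3,0],[0,0,0],0.65],
  [[-1,0.3,0],[0,0,0],0.65],
])

```text
t: 2.6
eef_pos: [480.4, 138.7, 231.2]
orientation: [0.687, 0.726, 0.0, -0.0]
ft_force: [0.5, -0.2, -0.6]
finger_gap: 55.6
finger_force: 0.0
```

Call:
jog_arm([
  [[-1,0.1,0],[0,0,0],0.65],
  [[-1,0.1,0],[0,0,0],0.65],
  [[-1,0.1,0],[0,0,0],0.65],
  [[-1,0.1,0],[0,0,0],0.65],
  [[-1,0.1,0],[0,0,0],0.65],
])

```text
t: 3.1
eef_pos: [496.1, 39.5, 231.2]
orientation: [0.687, 0.726, 0.0, -0.0]
ft_force: [0.3, 0.8, 1.0]
finger_gap: 55.7
finger_force: 0.0
```

Call:
jog_arm([
  [[-1,0.1,0],[0,0,0],0.65],
  [[-1,0.1,0],[0,0,0],0.65],
  [[-1,0.1,0],[0,0,0],0.65],
  [[-1,0.1,0],[0,0,0],0.65],
  [[-1,0.1,0],[0,0,0],0.65],
])

```text
t: 3.6
eef_pos: [511.6, -59.9, 231.2]
orientation: [0.687, 0.726, 0.0, -0.0]
ft_force: [-0.6, 0.9, 0.8]
finger_gap: 55.7
finger_force: 0.0
```

Call:
jog_arm([
  [[-1,0,0],[0,0,0],0.65],
  [[-1,0,0],[0,0,0],0.65],
  [[-1,0,0],[0,0,0],0.65],
  [[-1,0,0],[0,0,0],0.65],
  [[-1,0,0],[0,0,0],0.65],
])

```text
t: 4.1
eef_pos: [517.1, -159.8, 231.3]
orientation: [0.687, 0.726, 0.0, -0.0]
ft_force: [0.3, 1.1, 0.2]
finger_gap: 55.4
finger_force: 0.0
```

Call:
jog_arm([
  [[-1,0,0],[0,0,0],0.65],
  [[-1,0,0],[0,0,0],0.65],
  [[-1,0,0],[0,0,0],0.65],
  [[-1,0,0],[0,0,0],0.65],
  [[-1,0,0],[0,0,0],0.65],
])

```text
t: 4.6
eef_pos: [522.5, -259.7, 231.4]
orientation: [0.687, 0.726, 0.0, -0.0]
ft_force: [-0.5, -0.3, 0.3]
finger_gap: 55.8
finger_force: 0.0
```

Call:
jog_arm([
  [[-1,0.03,0],[0,0,0],0.65],
  [[-1,0.03,0],[0,0,0],0.65],
  [[-1,0.03,0.5],[0,0,0],0.65],
  [[-1,0.03,1],[0,0,0],0.65],
  [[-1,0.03,1],[0,0,0],0.65],
])

```text
t: 5.1
eef_pos: [528.7, -358.2, 126.3]
orientation: [0.688, 0.726, -0.0, -0.004]
ft_force: [0.2, 0.3, 0.7]
finger_gap: 55.7
finger_force: 0.0
```

Call:
jog_arm([
  [[-0.25,0,0.4],[0,0,0],0.65],
  [[-0.25,0,0.8],[0,0,0],0.65],
  [[-0.25,0,0.8],[0,0,0],0.65],
  [[-0.25,0,0.8],[0,0,0],0.65],
])

```text
t: 5.5
eef_pos: [532.8, -385.9, 54.1]
orientation: [0.688, 0.726, 0.0, 0.001]
ft_force: [0.7, 0.4, 0.3]
finger_gap: 55.7
finger_force: 0.0
```

Call:
jog_arm([
  [[0,0,0.2],[0,0,0],0.65],
  [[0,0,0.35],[0,0,0],0.65],
  [[0,0,0.45],[0,0,0],0.65],
  [[0,0,0.46],[0,0,0],0.65],
  [[0,0,0.46],[0,0,0],0.65],
])

```text
t: 6.0
eef_pos: [531.7, -386.6, 6.1]
orientation: [0.688, 0.725, -0.0, 0.0]
ft_force: [-0.1, 0.2, 0.3]
finger_gap: 55.6
finger_force: 0.0
```

```bash
python3 - <<'E'
from station import env
import cv2
c=env.camera("scene"); cv2.imwrite("pics/s1.png",cv2.resize(c["color"][230:470,60:380,::-1],None,fx=2.4,fy=2.4))
E
```

```text
(no output)
```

View pics/s1.png

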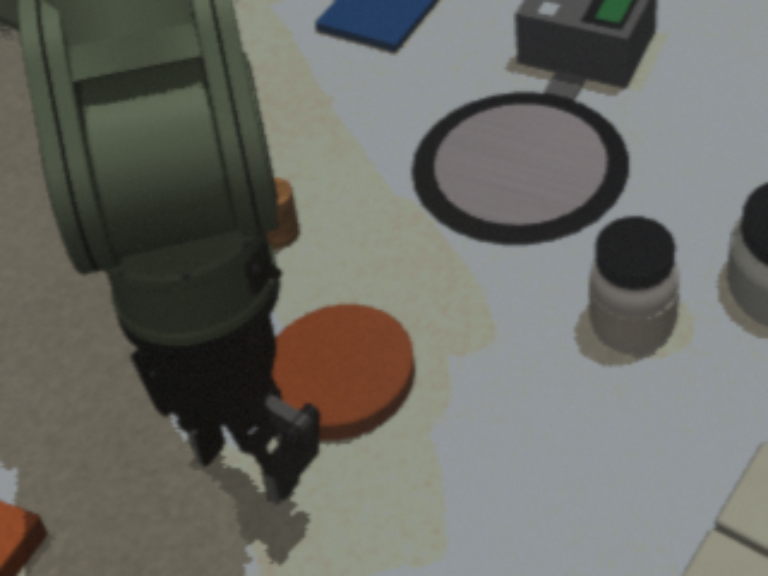

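The fingers are low behind the disc and straddle its centre line. Start pushing.

Call:
jog_arm([
  [[0.1,0,0],[0,0,0],0.65],
  [[0.2,0,0],[0,0,0],0.65],
  [[0.3,0,0],[0,0,0],0.65],
  [[0.4,0,0],[0,0,0],0.65],
  [[0.5,0,0],[0,0,0],0.65],
  [[0.6,0,0],[0,0,0],0.65],
  [[0.7,0,0],[0,0,0],0.65],
  [[0.8,0,0],[0,0,0],0.65],
  [[0.9,0,0],[0,0,0],0.65],
  [[1,0,0],[0,0,0],0.65],
])

```text
t: 7.05
eef_pos: [526.2, -285.9, 5.4]
orientation: [0.688, 0.725, -0.0, 0.0]
ft_force: [0.3, -2.8, 1.8]
finger_gap: 55.6
finger_force: 1.6
```

Call:
jog_arm([
  [[0.1,0,0],[0,0,0],0.65],
  [[0.2,0,0],[0,0,0],0.65],
  [[0.3,0,0],[0,0,0],0.65],
  [[0.4,0,0],[0,0,0],0.65],
  [[0.5,0,0],[0,0,0],0.65],
  [[0.55,0,0],[0,0,0],0.65],
  [[0.6,0,0],[0,0,0],0.65],
  [[0.65,0,0],[0,0,0],0.65],
  [[0.65,0,0],[0,0,0],0.65],
])

```text
t: 7.95
eef_pos: [522.8, -221.0, 5.3]
orientation: [0.688, 0.725, 0.0, -0.0]
ft_force: [-0.2, 0.1, 0.2]
finger_gap: 55.7
finger_force: 0.2
```

```bash
cat > disc.py <<'E'
from station import env
from h import *
import sys
z=float(sys.argv[1])
print({k:np.round(v,1) for k,v in env.get_obs().items() if k in("t","eef_pos","ft_force")})
for n in("scene","top"):
    c=env.camera(n);cv2.imwrite(f"pics/{n}_{sys.argv[2]}.png",c["color"][:,:,::-1])
    hsv=cv2.cvtColor(c["color"],cv2.COLOR_RGB2HSV);H,S,V=[hsv[:,:,i].astype(int) for i in range(3)]
    for k in blobs(((H<16)|(H>172))&(S>100)&(V>60),300):
        p=plane(c,k.mean(0),20)
        if 470<p[0]<580 and -330<p[1]<30: print(n,circ(c,k,z))
E
python3 disc.py 20 d1
```

```text
{'t': np.float64(8.0), 'eef_pos': array([ 522.8, -221. ,    5.3]), 'ft_force': array([-0.2,  0.1,  0.2])}
scene [ 536.1 -152.8   66.1  116.5]
top [ 517.4 -162.9  107.2  107.5]
```

View pics/scene_d1.png

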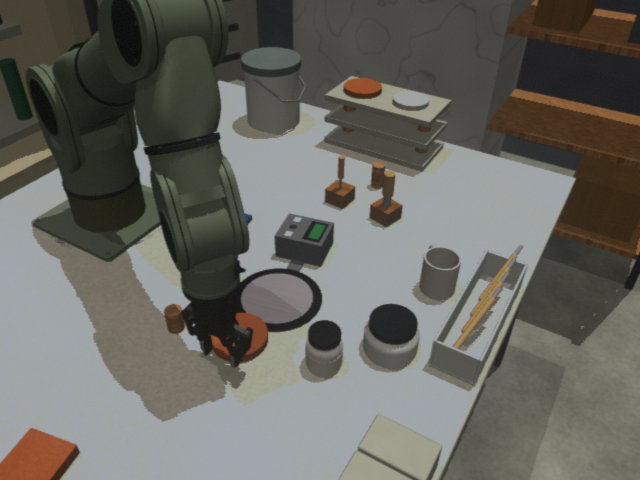

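The disc is nested against both fingers, centred at about (518,-163), and moving in the right direction. 135 mm remain.

Call:
jog_arm([
  [[0.1,0,0],[0,0,0],0.65],
  [[0.2,0,0],[0,0,0],0.65],
  [[0.3,0.01,0],[0,0,0],0.65],
  [[0.4,0.01,0],[0,0,0],0.65],
  [[0.5,0.01,0],[0,0,0],0.65],
  [[0.6,0.01,0],[0,0,0],0.65],
  [[0.7,0.02,0],[0,0,0],0.65],
  [[0.8,0.02,0],[0,0,0],0.65],
  [[0.9,0.02,0],[0,0,0],0.65],
  [[1,0.02,0],[0,0,0],0.65],
])

```text
t: 9.05
eef_pos: [519.6, -121.0, 5.4]
orientation: [0.689, 0.725, -0.0, 0.0]
ft_force: [0.2, -3.6, 2.7]
finger_gap: 55.7
finger_force: 2.0
```

Call:
jog_arm([
  [[0.07,0,0],[0,0,0],0.65],
  [[0.12,0,0],[0,0,0],0.65],
  [[0.17,0,0],[0,0,0],0.65],
  [[0.22,0,0],[0,0,0],0.65],
  [[0.26,0,0],[0,0,0],0.65],
  [[0.3,0,0],[0,0,0],0.65],
  [[0.33,0,0],[0,0,0],0.65],
  [[0.33,0,0],[0,0,0],0.65],
])

```text
t: 9.85
eef_pos: [517.8, -88.2, 5.3]
orientation: [0.688, 0.725, 0.0, -0.0]
ft_force: [-0.0, -0.6, 0.5]
finger_gap: 55.7
finger_force: 0.3
```

```bash
python3 disc.py 23 d2
```

```text
{'t': np.float64(9.8), 'eef_pos': array([517.8, -88.2,   5.3]), 'ft_force': array([-0. , -0.6,  0.5])}
scene [526.6 -29.7  77.4 109. ]
```

Call:
jog_arm([
  [[-0.2,0,0],[0,0,0],0.65],
  [[-0.6,0,0],[0,0,0],0.65],
  [[-0.8,0,0],[0,0,0],0.65],
  [[-0.8,0,-0.4],[0,0,0],0.65],
  [[-0.8,0,-0.8],[0,0,0],0.65],
  [[-0.8,0,-1],[0,0,0],0.65],
  [[-0.8,0,-1],[0,0,0],0.65],
])

```text
t: 10.65
eef_pos: [522.9, -168.7, 107.7]
orientation: [0.688, 0.725, 0.001, 0.001]
ft_force: [0.2, -0.2, -1.7]
finger_gap: 56.0
finger_force: 0.0
```

Call:
jog_arm([
  [[0,0,-0.5],[0,0,0],0.5],
  [[0,0,-1],[0,0,0],0.5],
  [[0,0,-1],[0,0,0],0.5],
  [[0,0,-1],[0,0,0],0.5],
])

```text
t: 11.05
eef_pos: [522.1, -168.3, 205.3]
orientation: [0.688, 0.725, 0.0, 0.0]
ft_force: [-0.1, -0.4, 0.2]
finger_gap: 42.6
finger_force: 0.0
```

```bash
python3 disc.py 23 d3
```

```text
{'t': np.float64(11.0), 'eef_pos': array([ 522.1, -168.3,  205.3]), 'ft_force': array([-0.1, -0.4,  0.2])}
scene [517.  -36.  105.7 124. ]
top [512.4 -30.6 106.3 107.8]
```

View pics/scene_d3.png

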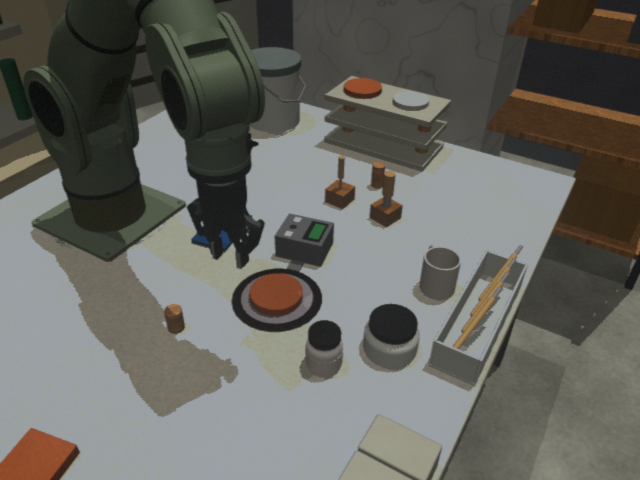

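The disc lies wholly on the steel flat at about (512,-31). Next, move to the stylus.

Call:
jog_arm([
  [[0.5,-0.05,0],[0,0,0],0.5],
  [[1,-0.09,0],[0,0,0],0.5],
  [[1,-0.09,0],[0,0,0],0.5],
  [[1,-0.09,0],[0,0,0],0.5],
])

```text
t: 11.55
eef_pos: [507.5, -68.3, 204.3]
orientation: [0.688, 0.726, -0.001, -0.001]
ft_force: [0.1, -1.0, 0.2]
finger_gap: 42.6
finger_force: 0.0
```

Call:
jog_arm([
  [[0.5,-0.05,0],[0,0,0],0.5],
  [[1,-0.09,0],[0,0,0],0.5],
  [[1,-0.09,0],[0,0,0],0.5],
  [[1,-0.09,0],[0,0,0],0.5],
])

```text
t: 11.95
eef_pos: [493.6, 30.0, 204.7]
orientation: [0.688, 0.725, -0.001, -0.0]
ft_force: [0.5, -0.1, 0.2]
finger_gap: 42.9
finger_force: 0.0
```

Call:
jog_arm([
  [[0.5,-0.05,0],[0,0,0],0.5],
  [[1,-0.09,0],[0,0,0],0.5],
  [[1,-0.09,0],[0,0,0],0.5],
  [[1,-0.09,0],[0,0,0],0.5],
])

```text
t: 12.35
eef_pos: [479.8, 128.5, 204.9]
orientation: [0.689, 0.725, -0.001, 0.0]
ft_force: [-0.6, -1.0, -0.3]
finger_gap: 43.0
finger_force: 0.0
```

Call:
jog_arm([
  [[0.5,-0.05,0],[0,0,0],0.5],
  [[1,-0.09,0],[0,0,0],0.5],
  [[1,-0.09,0],[0,0,0],0.5],
  [[1,-0.09,0],[0,0,0],0.5],
])

```text
t: 12.75
eef_pos: [466.0, 227.4, 205.0]
orientation: [0.689, 0.725, -0.0, 0.0]
ft_force: [0.3, -1.0, -0.8]
finger_gap: 42.8
finger_force: 0.0
```

Call:
jog_arm([
  [[0.5,-0.05,0],[0,0,0],0.5],
  [[1,-0.09,0],[0,0,0],0.5],
  [[1,-0.09,0],[0,0,0],0.5],
  [[1,-0.09,0],[0,0,0],0.5],
  [[1,-0.09,0],[0,0,0],0.5],
])

```text
t: 13.25
eef_pos: [452.4, 325.8, 205.4]
orientation: [0.69, 0.724, -0.0, 0.001]
ft_force: [0.1, -0.8, -0.3]
finger_gap: 42.4
finger_force: 0.0
```

Call:
jog_arm([
  [[0.25,0,0],[0,0,0],0.5],
  [[0.25,0,0],[0,0,0],0.5],
  [[0.25,0,0],[0,0,0],0.5],
])

```text
t: 13.55
eef_pos: [450.5, 351.8, 205.3]
orientation: [0.689, 0.725, -0.0, 0.0]
ft_force: [-0.9, -0.2, 0.3]
finger_gap: 42.4
finger_force: 0.0
```

Call:
jog_arm([
  [[0,0,0.3],[0,0,0],0.5],
  [[0.01,0,0.6],[0,0,0],0.5],
  [[0.01,0,0.8],[0,0,0],0.5],
  [[0.01,0,1],[0,0,0],0.5],
  [[0.01,0,1],[0,0,0],0.5],
])

```text
t: 14.05
eef_pos: [449.7, 352.2, 103.6]
orientation: [0.689, 0.725, -0.002, 0.0]
ft_force: [0.0, -0.4, 1.0]
finger_gap: 42.6
finger_force: 0.0
```

Call:
jog_arm([
  [[0,0,0.1],[0,0,0],0.5],
  [[0,0,0.19],[0,0,0],0.5],
  [[0,0,0.19],[0,0,0],0.5],
])

```text
t: 14.35
eef_pos: [449.6, 353.9, 85.7]
orientation: [0.689, 0.725, -0.0, -0.0]
ft_force: [0.2, -0.4, -0.4]
finger_gap: 42.8
finger_force: 0.0
```

```bash
python3 - <<'E'
from station import env
import cv2,numpy as np
c=env.camera("scene")["color"][90:290,250:430];d=env.camera("top")["color"][200:300,100:300]
o=np.hstack([cv2.resize(c,(360,400)),cv2.resize(d,(440,220)) if 0 else cv2.copyMakeBorder(cv2.resize(d,(440,220)),0,180,0,0,cv2.BORDER_CONSTANT)])
cv2.imwrite("pics/g1.png",o[:,:,::-1])
E
```

```text
(no output)
```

View pics/g1.png

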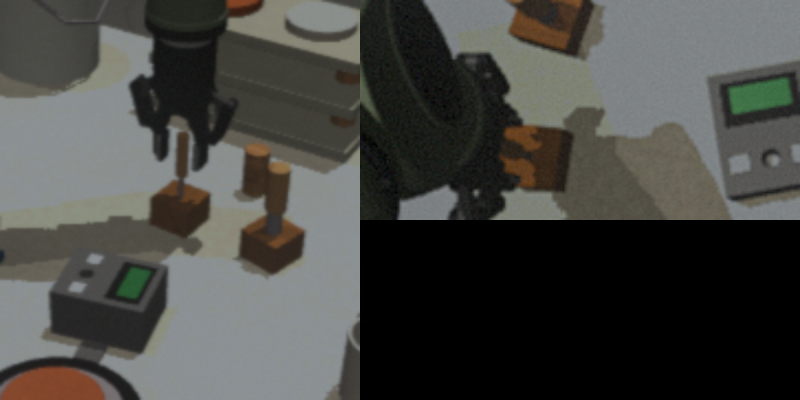

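The fingers straddle the slim stylus's handle evenly, so close and lift.

Call:
jog_arm([
  [[0,0,0],[0,0,0],0],
  [[0,0,0],[0,0,0],0],
  [[0,0,0],[0,0,0],0],
  [[0,0,0],[0,0,0],0],
  [[0,0,0],[0,0,0],0],
  [[0,0,0],[0,0,0],0],
  [[0,0,0],[0,0,0],0],
  [[0,0,0],[0,0,0],0],
], newtons=50)

```text
t: 15.25
eef_pos: [450.4, 354.4, 86.7]
orientation: [0.689, 0.725, 0.001, 0.0]
ft_force: [4.4, 0.8, 5.6]
finger_gap: 14.5
finger_force: 48.9
```

Call:
jog_arm([
  [[0,0,-0.1],[0,0,0],0],
  [[0,0,-0.2],[0,0,0],0],
  [[0,0,-0.3],[0,0,0],0],
  [[0,0,-0.4],[0,0,0],0],
  [[0,0,-0.6],[0,0,0],0],
  [[0,0,-0.8],[0,0,0],0],
  [[0,0,-0.8],[0,0,0],0],
  [[0,0,-0.8],[0,0,0],0],
])

```text
t: 16.05
eef_pos: [449.3, 354.3, 166.4]
orientation: [0.688, 0.725, -0.0, -0.0]
ft_force: [-0.4, -0.7, -1.0]
finger_gap: 14.5
finger_force: 48.9
```

Call:
jog_arm([
  [[-0.3,-0.02,0],[0,0,0],0],
  [[-0.6,-0.03,0],[0,0,0],0],
  [[-0.9,-0.05,0],[0,0,0],0],
  [[-1,-0.05,0],[0,0,0],0],
])

```text
t: 16.45
eef_pos: [449.6, 251.3, 165.9]
orientation: [0.689, 0.724, -0.001, 0.0]
ft_force: [0.5, 0.3, -0.4]
finger_gap: 14.8
finger_force: 48.9
```

Call:
jog_arm([
  [[-0.3,-0.02,0],[0,0,0],0],
  [[-0.6,-0.03,0],[0,0,0],0],
  [[-0.9,-0.05,0],[0,0,0],0],
  [[-1,-0.05,0],[0,0,0],0],
])

```text
t: 16.85
eef_pos: [449.8, 151.6, 166.0]
orientation: [0.689, 0.724, -0.001, -0.0]
ft_force: [-0.5, 0.4, -0.8]
finger_gap: 14.9
finger_force: 48.9
```

Call:
jog_arm([
  [[-0.2,0,0],[0,0,0],0],
  [[-0.22,0,0.1],[0,0,0],0],
  [[-0.22,0,0.16],[0,0,0],0],
  [[-0.22,0,0.16],[0,0,0],0],
  [[-0.22,0,0.16],[0,0,0],0],
])

```text
t: 17.35
eef_pos: [451.2, 132.7, 150.2]
orientation: [0.688, 0.726, -0.0, -0.0]
ft_force: [0.0, -0.7, -0.5]
finger_gap: 14.8
finger_force: 48.9
```

```bash
python3 - <<'E'
from station import env
import cv2,numpy as np
print(env.get_obs()["eef_pos"].round(1))
c=env.camera("scene");np.savez("scene1.npz",**c)
d=env.camera("top");np.savez("top1.npz",**d)
o=np.hstack([cv2.resize(c["color"][160:280,255:355],(400,480),interpolation=cv2.INTER_CUBIC),cv2.resize(d["color"][220:310,245:320],(400,480),interpolation=cv2.INTER_CUBIC)])
cv2.imwrite("pics/h1.png",o[:,:,::-1])
E
```

```text
[451.2 132.7 150.2]
```

View pics/h1.png

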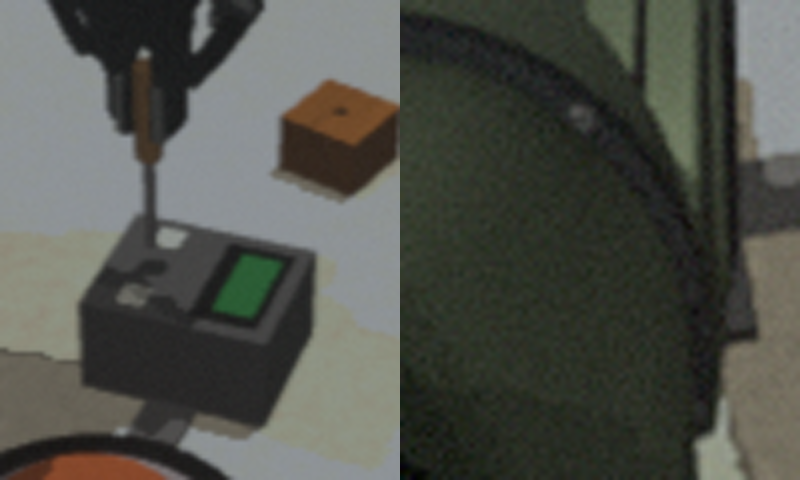

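The stylus hangs over the console with its tip at scene (292.6,221.4); the arm blocks the top view. Compare the tip with the hole in the same camera.

```bash
python3 - <<'E'
from h import *
s=load("scene1");T=s["world_from_camera"]
def proj(P):
    p=T[:3,:3].T@(np.array(P)-T[:3,3]);q=s["mtx"]@(p*[1,-1,-1]);return (q[:2]/q[2]).round(1)
for z in(72,74.2,76): print(z,plane(s,(292.6,221.4),z).round(1))
print("hole",plane(s,(292.8,226.3),60).round(1))
for z in(74,134,194): print(z,proj((451.2,132.7,z)))
print("handle bottom",plane(s,(291.6,199.6),134).round(1),"shank seen top",proj((451.3,132.6,60)))
E
```

```text
72 [449.7 134.5  72. ]
74.2 [451.4 132.1  74.2]
76 [452.7 130.1  76. ]
hole [451.3 132.6  60. ]
74 [292.7 221.3]
134 [292.3 199.3]
194 [291.8 175.9]
handle bottom [450.6 130.9 134. ] shank seen top [292.8 226.3]
```

Tip and hole agree within 1 mm. Insert.

Call:
jog_arm([
  [[0,0,0.06],[0,0,0],0],
  [[0,0,0.12],[0,0,0],0],
  [[0,0,0.18],[0,0,0],0],
  [[0,0,0.24],[0,0,0],0],
  [[0,0,0.3],[0,0,0],0],
  [[0,0,0.36],[0,0,0],0],
  [[0,0,0.36],[0,0,0],0],
])

```text
t: 18.15
eef_pos: [451.0, 131.9, 113.5]
orientation: [0.688, 0.725, -0.001, -0.0]
ft_force: [-0.0, 0.3, -0.9]
finger_gap: 14.6
finger_force: 48.9
```

Tip is at about z 37.5, inside the hole without contact. Press.

Call:
jog_arm([
  [[0,0,0.03],[0,0,0],0],
  [[0,0,0.05],[0,0,0],0],
  [[0,0,0.06],[0,0,0],0],
  [[0,0,0.07],[0,0,0],0],
  [[0,0,0.08],[0,0,0],0],
  [[0,0,0.08],[0,0,0],0],
  [[0,0,0.08],[0,0,0],0],
], newtons=80)

```text
t: 18.85
eef_pos: [451.4, 132.1, 106.4]
orientation: [0.688, 0.725, 0.0, 0.0]
ft_force: [1.0, -0.2, 3.3]
finger_gap: 14.2
finger_force: 77.8
```

Call:
jog_arm([
  [[0,0,0.01],[0,0,0],0],
  [[0,0,0.02],[0,0,0],0],
  [[0,0,0.02],[0,0,0],0],
  [[0,0,0.02],[0,0,0],0],
])

```text
t: 19.25
eef_pos: [451.6, 132.1, 105.1]
orientation: [0.689, 0.725, 0.001, 0.0]
ft_force: [-2.7, -1.3, 26.2]
finger_gap: 14.3
finger_force: 80.7
```

Call:
jog_arm([
  [[0,0,0.01],[0,0,0],0],
  [[0,0,0.01],[0,0,0],0],
  [[0,0,0.01],[0,0,0],0],
])

```text
t: 19.55
eef_pos: [451.9, 132.2, 104.6]
orientation: [0.689, 0.725, 0.001, 0.0]
ft_force: [-3.8, 0.2, 41.4]
finger_gap: 14.1
finger_force: 82.4
```

The button has bottomed (tip about 28.6 mm, force rising steeply). Ease off a little, hold, and check the disc.

Call:
jog_arm([
  [[0,0,-0.015],[0,0,0],0],
  [[0,0,-0.015],[0,0,0],0],
  [[0,0,-0.015],[0,0,0],0],
  [[0,0,-0.015],[0,0,0],0],
  [[0,0,-0.015],[0,0,0],0],
  [[0,0,-0.015],[0,0,0],0],
  [[0,0,-0.015],[0,0,0],0],
  [[0,0,-0.015],[0,0,0],0],
  [[0,0,-0.015],[0,0,0],0],
  [[0,0,-0.015],[0,0,0],0],
])

```text
t: 20.55
eef_pos: [451.6, 132.1, 105.3]
orientation: [0.688, 0.725, 0.0, 0.0]
ft_force: [-1.6, 0.2, 19.8]
finger_gap: 14.4
finger_force: 78.9
```

```bash
python3 - <<'E'
from station import env
import cv2
c=env.camera("scene")["color"][150:350,220:360]
cv2.imwrite("pics/end.png",cv2.resize(c,None,fx=3,fy=3,interpolation=cv2.INTER_CUBIC)[:,:,::-1])
E
```

```text
(no output)
```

View pics/end.png

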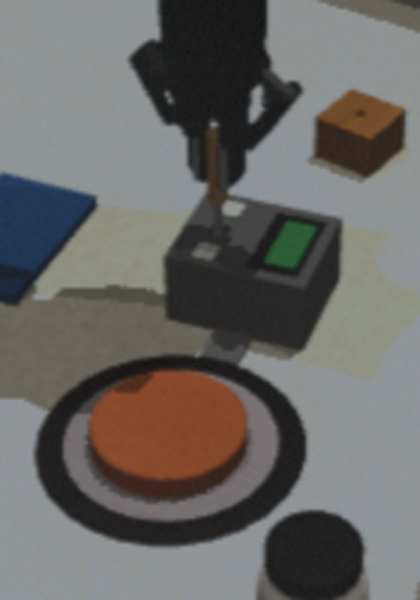

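The stylus shank is in the hole pressing at about 20 N, and the disc sits on the plate. Hand in.

```bash
python3 -c "
from station import env
print(env.close_job())"
```

```text
the job is handed in; nothing more can be done
None
```

The job is handed in at about 21 s: the disc is on the plate, about 3 mm off centre by camera. The gripped stylus is holding the button down at about 20 N, with its tip at about z 29 mm (fully down). The hand-in returned no verdict.

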